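Push the piston row home on the rail and close the keeper

TASK

Four pistons stand in a touching row in the channel of the assembly rail: push on the last one with the fingers so that the whole row slides along as one train, without gaps opening in it, until the front piston is fully home against the end stop. Then push the keeper's upright post so that the bar slides fully across behind the last piston. Only push: nothing is to be lifted or tipped, and the spare piston and the small parts standing beside the rail stay where they are.

Things in the scene. Friction and masses are not known exactly. Their poses are not given: they have to be found in the camera images.
- rail: Fixed straight channel rail, 424 mm long, aluminium floor with dark side strips. Frame: x along the rail toward the end stop, y across, z up; origin on the bench top, on the centreline. Floor at z = 8 mm; side strips have inner faces at y = +-34 mm, outer at +-40 mm, tops at z = 22 mm, well below the piston tops. Its open entry end is at x = -154 mm.
- stop_face (a point): Centre of the foot of the end stop's flat face: rail x = 248, y = 0, z = 8 mm. The grey stop block is 80 mm wide and reaches up to z = 59 mm with its screws. With the row fully home the piston centres are at rail x = 217, 155, 93 and 31 mm.
- row_rear (a point): Point on the rail floor where the rear side of the last piston is when the row is fully home: rail x = 0, y = 0, z = 8 mm.
- row_piston_1: Front (nearest the end stop) piston standing on its skirt in the rail, a plain grey drum 62 mm across and 54 mm tall, about 0.2 kg; origin at the centre of its underside, z up; starts 45 to 82 mm short of the stop.
- row_piston_2: Second piston standing on its skirt in the rail, a plain grey drum 62 mm across and 54 mm tall, about 0.2 kg; origin at the centre of its underside, z up; touching or within a millimetre of its neighbours.
- row_piston_3: Third piston standing on its skirt in the rail, a plain grey drum 62 mm across and 54 mm tall, about 0.2 kg; origin at the centre of its underside, z up; touching or within a millimetre of its neighbours.
- row_piston_4: Last (nearest the open end) piston standing on its skirt in the rail, a plain grey drum 62 mm across and 54 mm tall, about 0.2 kg; origin at the centre of its underside, z up; the one to push on. The whole row slides with roughly 3 to 8 N.
- keeper (a joint): Slide of the keeper bar, m: 0 = drawn fully out (starts at 0 to 0.004), 0.044 = fully across, end of travel. Moves straight along the rail's -y with about 2 N of friction and stays where left. The bar is 10 mm wide, at rail x = -15 to -5 mm, z = 24 to 35 mm, so it crosses 5 mm behind the last piston when the row is home; until then the pistons block it.
- keeper_post (a point): Centre of the top of the keeper's upright round steel post, 12 mm thick, which moves with the bar. At keeper = 0 it is at rail x = -10, y = 74, z = 78 mm; fully across at y = 30 mm. The free post is the part above the bar, z = 35 to 78 mm; the bar runs on 27 mm beyond the post on the outer (+y) side, below z = 35 mm.
- spare_piston: Bystander: one more piston, same size as those in the rail, standing on the bench beside the rail (on its -y side). Origin at the centre of its underside.
- valve_spring: Bystander: valve spring standing on the bench, 28 mm across, 42 mm tall. Origin at the centre of its underside.
- wrist_pin: Bystander: hollow piston pin standing on end, 18 mm across, 46 mm tall. Origin at the centre of its underside.
- spacer_sleeve: Bystander: steel sleeve standing on end, 24 mm across, 52 mm tall, on the keeper-post side of the rail, toward the open end. Origin at the centre of its underside.

How it is judged:
By the outcome, as a careful person would: the job done as asked, in the order asked, and still so for the second after the job is handed in, with the robot touching nothing.
It also fails if it takes over 58 s, if anything falls off the work surface, if the arm or the gripper's body presses on something with over 40 N, if the wrist force passes 120 N, or if a joint passes its speed limit or range.

ROBOT

A 7-joint arm with a two-finger parallel gripper is mounted at the origin on a cart in front of the work surface, level with it; the furniture and walls round the work are solid. World frame = base frame: x ahead of the robot, y to its left, z up, the work surface at z = 0. Lengths are in m, angles in rad, forces in N, time in s.
With the tool pointing down it reaches from about 0.375 to 0.925 m from the base axis. Payload 3.1 kg.
Tool frame: the origin (TCP) lies between the finger pads; the fingertips stand 19 mm ahead of it and the grasp point (between the pads) is the TCP; z points along the fingers, y is the line along which they close (so a half turn about z gives the same grasp; the last joint's range is limited). The gripper opens to 85 mm and grips with 20 to 120 N. Pads are 22 mm wide; open, the fingers measure 114 mm over their backs; the gripper's body (76 mm by 85 mm) begins 54 mm behind the grasp point. The pads swing forward as they close: fully open they stand 13 mm farther back than shut.
Start: joints at [-1.432, 0.383, 0.044, 1.598, -0.018, 1.161, -0.05], TCP at [0.152, 0.632, 0.25] pointing down, gripper open.
Joint ranges: [-2.61, 2.61], [-0.41, 2.15], [-1.48, 1.57], [0, 2.5], [-1.57, 4.71], [0.05, 1.97], [-2.85, 2.85]. Speed limits (rad/s): [2.79, 2.79, 3.14, 3.14, 3.14, 3.14, 3.14].

INTERFACE

Orientations are given as a unit quaternion [x, y, z, w].
In Python, from bench import move_ptp, movel, move_j, move_gripper, pause, inverse_kinematics, read_camera, camera_params, MotionError, sign_off, look_for, tip_of, read_time_s, read_qpos, read_joint_vel, read_effort, read_eef_pos, read_tcp_rot, read_ft_force, read_ft_torque, read_finger_gap, read_grasp_force gives the robot as it stands. Calls block until the motion is done:
- move_ptp(position, orientation): joint-space move of the TCP to a pose.
- movel(position, orientation=None, speed=0.15): straight line of the TCP; orientation=None keeps the orientation; speed is the mean speed in m/s.
- move_j(angles): joint-space move.
- move_gripper(opening, effort=None): finger opening in m; effort is the grip in N (None keeps the last); returns when the fingers have stopped.
- pause(seconds).
- inverse_kinematics(position, orientation): joint angles nearest the present ones, or None.
- read_camera(name): name is "scene" or "top" or "wrist"; returns the picture (400x640x3 uint8, red, green, blue); there is no depth.
- camera_params(name): a dict with "K" (3x3 intrinsics, pixels), "camera_from_world" (4x4, takes a point from world to camera coordinates). Camera axes: x right, y down, z forward; pixel columns grow to the right and rows downward; lengths in m; the calibration is good to about 2 mm. A picture is of the moment at which its call begins: read the wrist's pose just before it. camera_params takes no time and is no camera call; for the wrist camera it gives the pose at the moment of the call.
A pose or a line that the arm cannot do raises MotionError and nothing moves.
- sign_off(): hands the job in; it is judged then, once.
Trained networks look in the newest picture that a camera, given by its name, has taken for a name from the list of things; names that differ only in an ending like _2 or _b are one class to them, and where a whole thing is asked for, a point or a joint stands for the part that bears it (a point fixed in the world has none). Each returns a list of dicts, best first, with "confidence" (0 to 1); they miss things now and then, are a little off and sometimes report something else, mostly with a low value. They report only what shows in the picture. A call takes as long as a camera call.
- look_for(camera, name): "at" ([column, row] in pixels, amid what is visible of it).
- tip_of(camera, name): "at" ([column, row] in pixels: a listed point, or the origin of a listed thing).
Readings, each from a call of its own:
- read_time_s(): time.
- read_qpos(): joint angles.
- read_joint_vel(): joint speeds.
- read_effort(): joint torques, N m.
- read_eef_pos(): TCP position.
- read_tcp_rot(): TCP orientation.
- read_ft_force(): force on the tool from outside, world axes, zero at the start.
- read_ft_torque(): the same for the moment, N m.
- read_finger_gap(): finger opening in m.
- read_grasp_force(): force on a finger pad.
Only numpy, scipy, OpenCV 4.12 (cv2) and the standard library are available. Lean on these libraries where they do the work, as an engineer would, in place of code of your own. Each camera call takes 0.05 s, during which the arm holds its last target. There are 200 camera calls.

## Working session

There is one attempt and no reset: what is moved stays moved. The work goes in short steps, each a Python script; the robot and the scene stay as the last script left them, time stands still between calls to the robot, and variables do not carry over. Pictures are saved under pics/ and viewed, at most 10 in all, crops included, and the job is handed in when it is done.

```bash
ls; mkdir -p pics; cat > h.py <<'E'
import numpy as np, cv2
from bench import *
def ray(cam,px,z):
    p=camera_params(cam);T=np.array(p["camera_from_world"]);K=np.array(p["K"])
    R=T[:3,:3];c=-R.T@T[:3,3];d=R.T@np.linalg.inv(K)@np.array([px[0],px[1],1.])
    return c+d*(z-c[2])/d[2]
def proj(cam,P):
    p=camera_params(cam);T=np.array(p["camera_from_world"]);K=np.array(p["K"])
    q=K@(T[:3,:3]@np.asarray(P)+T[:3,3]);return q[:2]/q[2]
E
python3 - <<'E'
from h import *
for c in ["scene","top"]:
    im=read_camera(c);cv2.imwrite(f"pics/{c}0.png",im[:,:,::-1])
    p=camera_params(c);T=np.array(p["camera_from_world"]);print(c,(-T[:3,:3].T@T[:3,3]).round(3),T[2,:3].round(2))
    for n,z in [("stop_face",.008),("row_rear",.008),("row_piston_1",.008),("keeper_post",.078),("rail",0),("spare_piston",0),("valve_spring",0),("wrist_pin",0),("spacer_sleeve",0)]:
        print(c,n,[(np.round(d["at"]).tolist(),round(d["confidence"],2),ray(c,d["at"],z)[:2].round(3).tolist()) for d in tip_of(c,n)][:6])
print(read_tcp_rot(),read_time_s())
E
```

```text
pics
scene [-0.009 -0.802  0.536] [ 0.61  0.64 -0.46]
scene stop_face [([262.0, 208.0], 0.66, [0.57, 0.031])]
scene row_rear [([325.0, 260.0], 0.92, [0.532, -0.235])]
scene row_piston_1 [([318.0, 254.0], 0.8, [0.538, -0.209]), ([337.0, 270.0], 0.78, [0.528, -0.276]), ([304.0, 240.0], 0.71, [0.552, -0.15])]
scene keeper_post [([295.0, 241.0], 0.78, [0.462, -0.228]), ([323.0, 261.0], 0.5, [0.457, -0.309])]
scene rail [([326.0, 258.0], 0.76, [0.548, -0.223])]
scene spare_piston [([331.0, 217.0], 0.8, [0.679, -0.101]), ([264.0, 212.0], 0.41, [0.571, 0.023])]
scene valve_spring [([354.0, 237.0], 0.73, [0.653, -0.202])]
scene wrist_pin [([265.0, 212.0], 0.67, [0.575, 0.025]), ([374.0, 260.0], 0.5, [0.617, -0.293])]
scene spacer_sleeve [([303.0, 309.0], 0.81, [0.408, -0.314]), ([357.0, 286.0], 0.61, [0.53, -0.329]), ([325.0, 262.0], 0.58, [0.537, -0.231]), ([265.0, 211.0], 0.48, [0.576, 0.029])]
top [ 0.421 -0.153  0.972] [ 0.17 -0.02 -0.99]
top stop_face [([239.0, 207.0], 0.61, [0.569, 0.021]), ([347.0, 219.0], 0.27, [0.542, -0.215])]
top row_rear [([354.0, 218.0], 0.95, [0.545, -0.232])]
top row_piston_1 [([315.0, 213.0], 0.93, [0.555, -0.144]), ([344.0, 218.0], 0.8, [0.544, -0.208]), ([400.0, 229.0], 0.79, [0.52, -0.332]), ([352.0, 221.0], 0.63, [0.538, -0.225]), ([376.0, 217.0], 0.58, [0.545, -0.28])]
top keeper_post [([356.0, 250.0], 0.63, [0.47, -0.227])]
top rail [([352.0, 222.0], 0.97, [0.537, -0.227]), ([384.0, 191.0], 0.67, [0.605, -0.298]), ([347.0, 218.0], 0.34, [0.546, -0.215])]
top spare_piston [([294.0, 163.0], 0.92, [0.669, -0.098]), ([344.0, 218.0], 0.65, [0.544, -0.21])]
top valve_spring [([346.0, 171.0], 0.69, [0.65, -0.214]), ([352.0, 217.0], 0.35, [0.547, -0.226])]
top wrist_pin []
top spacer_sleeve [([389.0, 274.0], 0.49, [0.422, -0.306])]
[ 1.18085725e-01  9.93003404e-01  1.12235866e-05 -1.88333575e-05] 1.0
```

```bash
python3 -c "
import cv2
t=cv2.imread('pics/top0.png')[130:310,200:460];cv2.imwrite('pics/top0c.png',cv2.resize(t,None,fx=3,fy=3,interpolation=cv2.INTER_CUBIC))"
```

```text
(no output)
```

View pics/top0c.png

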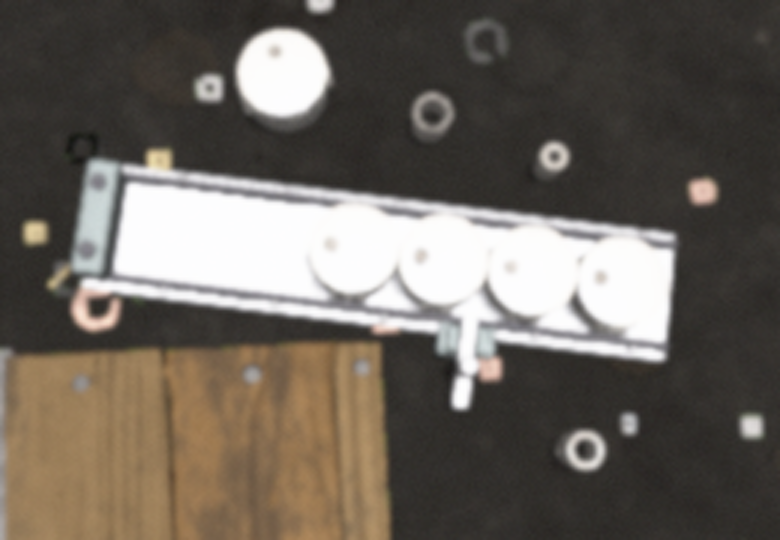

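View pics/scene0.png

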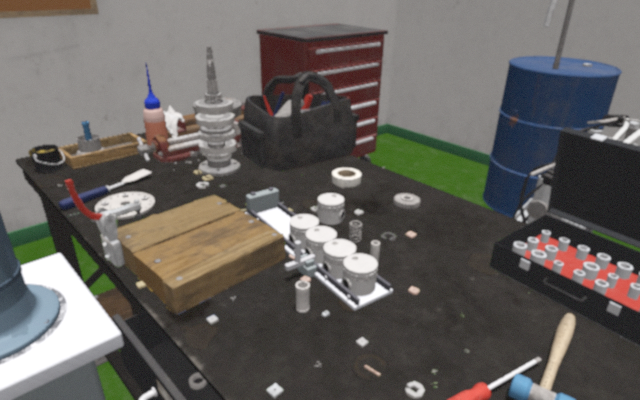

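The top view shows the rail running with its stop to the left, at about (240,203) in full-image pixels. The four pistons are at (318,213), (347,217), (377,221) and (407,224), the post at (354,260), and the sleeve at (395,280). Next I'll fit the rail pose and look from closer in with the wrist camera.

```bash
cat >> h.py <<'E'
from scipy.optimize import least_squares
from scipy.spatial.transform import Rotation as Ro
def w(p,rail):  # rail-> world (mm->m)
    c,s=np.cos(p[2]),np.sin(p[2]);r=np.asarray(rail,float)/1000
    return np.array([p[0]+c*r[0]-s*r[1],p[1]+s*r[0]+c*r[1],r[2]])
def quat(yaw): # tool down, tool y axis along world direction yaw+90deg
    return (Ro.from_euler('z',yaw)*Ro.from_euler('x',np.pi)).as_quat()
E
python3 - <<'E'
from h import *
import json
C=lambda u,v:(200+u/3,130+v/3)
ob=[("top",C(676,235),(-154,-40,22)),("top",C(665,360),(-154,40,22)),("top",C(122,167),(248,-40,22)),("top",C(112,279),(248,40,22)),
("top",(354,218),(0,0,8)),("scene",(325,260),(0,0,8)),("top",(239,207),(248,0,8)),("scene",(262,208),(248,0,8))]
def f(p): return np.concatenate([proj(c,w(p,r))-px for c,px,r in ob])
s=least_squares(f,[.54,-.23,1.76],loss="soft_l1");p=s.x
print(p,f(p).reshape(-1,2).round(1).tolist());json.dump(p.tolist(),open("rail.json","w"))
print("post",w(p,(-10,74,78)),"proj",proj("top",w(p,(-10,74,78))))
for uv in [(353,250),(442,262),(531,272),(620,282)]:
    W=ray("top",C(*uv),.062);c,s_=np.cos(p[2]),np.sin(p[2]);d=W[:2]-p[:2];print((c*d[0]+s_*d[1])*1e3,(-s_*d[0]+c*d[1])*1e3)
# look from above: candidate poses
print(camera_params("wrist")["camera_from_world"],read_eef_pos())
for y in (p[2]-np.pi/2,p[2],p[2]+np.pi/2,p[2]+np.pi):
  for P in [(-110,0,250),(-10,100,80),(0,0,40)]:
    q=inverse_kinematics(w(p,P),quat(y));print(round(y,2),P,None if q is None else np.round(q,2))
E
```

```text
[ 0.54062981 -0.22671725  1.45024899] [[-0.1, 0.6], [0.6, -4.3], [0.6, 1.3], [-1.7, 0.3], [-1.8, 1.5], [-0.1, -2.9], [0.6, -1.0], [3.0, 2.0]]
post [ 0.46596427 -0.22774577  0.078     ] proj [355.85762044 252.20775445]
75.64457942389093 3.021185185758852
13.844402478542646 3.9590666345153878
-47.771485935131764 3.518417338541241
-109.37056891417086 3.0778882275247237
[[ 2.35946518e-01  9.71765875e-01  5.69847880e-04 -6.49893723e-01]
 [ 9.18385982e-01 -2.23177385e-01  3.26740023e-01 -4.03667930e-02]
 [ 3.17641981e-01 -7.65698305e-02 -9.45114085e-01  3.80790639e-01]
 [ 0.00000000e+00  0.00000000e+00  0.00000000e+00  1.00000000e+00]] [0.15243503 0.63189393 0.25028826]
-0.12 (-110, 0, 250) [-0.33  0.58  1.15  1.7  -0.56  1.24 -0.73]
-0.12 (-10, 100, 80) [-0.4   0.49  0.93  2.13 -0.56  0.79 -0.8 ]
-0.12 (0, 0, 40) [-0.18  0.62  0.63  1.91 -0.51  0.77 -0.95]
1.45 (-110, 0, 250) [-0.33  0.58  1.15  1.7  -0.56  1.24  0.84]
1.45 (-10, 100, 80) [-0.4   0.49  0.93  2.13 -0.56  0.79  0.77]
1.45 (0, 0, 40) [-0.22  0.64  0.69  1.91 -0.57  0.79  0.66]
3.02 (-110, 0, 250) [ 0.47  0.34  0.04  1.66 -0.02  1.14  1.96]
3.02 (-10, 100, 80) [-0.33  0.45  0.84  2.12 -0.48  0.77  2.27]
3.02 (0, 0, 40) [-0.13  0.6   0.57  1.91 -0.46  0.76  2.14]
4.59 (-110, 0, 250) [-0.41  0.76  1.38  1.7  -0.77  1.34 -2.15]
4.59 (-10, 100, 80) [-0.65  0.91  1.37  2.13 -1.06  1.09 -1.97]
4.59 (0, 0, 40) [-0.59  1.19  1.36  1.93 -1.27  1.25 -2.02]
```

```bash
python3 - <<'E'
from h import *
for n,px in [("tower base",(218,168)),("bag base",(270,165)),("clamp foot",(118,258)),("cup",(45,170)),("wood corner",(178,305))]:
    print(n,ray("scene",px,0).round(3))
for z in (.1,.2,.3,.4):
  b=ray("scene",(218,166),0);b[2]=z;print(z,"tower top px",proj("scene",b).round(), end=" ")
b=ray("scene",(118,258),0)
for z in (.05,.1,.2): b[2]=z;print(z,"clamp px",proj("scene",b).round())
E
```

```text
tower base [0.632 0.336 0.   ]
bag base [0.764 0.258 0.   ]
clamp foot [0.229 0.056 0.   ]
cup [0.248 0.637 0.   ]
wood corner [ 0.25 -0.16  0.  ]
0.1 tower top px [215. 134.] 0.2 tower top px [212.  99.] 0.3 tower top px [209.  62.] 0.4 tower top px [205.  22.] 0.05 clamp px [113. 237.]
0.1 clamp px [108. 215.]
0.2 clamp px [ 98. 167.]
```

View pics/top0.png

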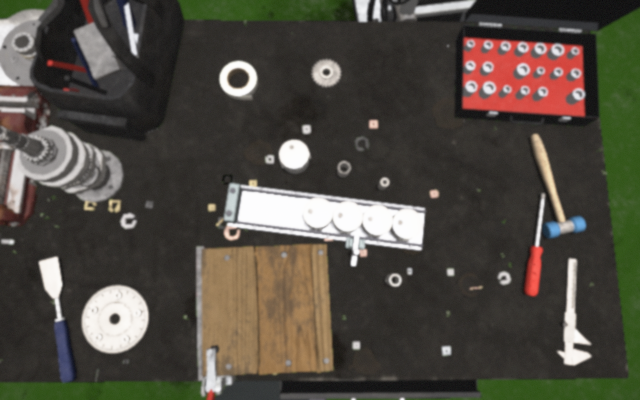

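The tower stands at about (0.63, 0.34), 0.34 m tall, right in the direct sweep, so I'll go round it at a smaller radius.

```bash
python3 - <<'E'
from h import *
import json
p=json.load(open("rail.json"))
q0=read_tcp_rot()
move_ptp([0.11,0.44,0.32],q0);print(read_qpos().round(2) if hasattr(read_qpos(),'round') else read_qpos(),read_time_s())
move_ptp([0.43,-0.13,0.32],quat(3.02));print(np.round(read_qpos(),2),read_time_s())
move_gripper(0.0,20)
move_ptp(w(p,(-70,0,330)),quat(p[2]));print(np.round(read_qpos(),2),read_time_s())
im=read_camera("wrist");cv2.imwrite("pics/w1.png",im[:,:,::-1])
for n,r in [("rail",(0,0,0)),("row_rear",(0,0,8)),("row_piston_4",(-109,0,8)),("keeper_post",(-10,74,78)),("spacer_sleeve",(0,0,0))]:
    print(n,proj("wrist",w(p,r)).round(),[(np.round(d["at"]).tolist(),round(d["confidence"],2),ray("wrist",d["at"],r[2]/1e3)[:2].round(3).tolist()) for d in tip_of("wrist",n)][:6])
E
```

```text
[-1.45 -0.06  0.03  1.96  0.    1.23 -0.08] 1.8417
[-0.97 -0.26  1.04  2.    0.23  1.28  1.44] 4.1667
[-0.38  0.39  1.07  1.64 -0.35  1.32  0.62] 5.7333
rail [321.  96.] []
row_rear [321.  97.] []
row_piston_4 [321. 179.] [([319.0, 135.0], 0.86, [0.532, -0.275]), ([319.0, 175.0], 0.72, [0.526, -0.33]), ([385.0, 140.0], 0.69, [0.62, -0.291])]
keeper_post [254. 109.] [([255.0, 107.0], 0.84, [0.468, -0.226])]
spacer_sleeve [321.  97.] [([236.0, 169.0], 0.9, [0.411, -0.31]), ([320.0, 134.0], 0.15, [0.534, -0.275])]
```

View pics/w1.png

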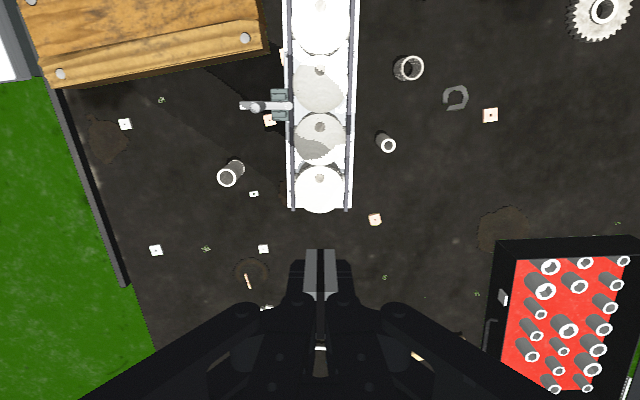

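The wrist view has the rail almost vertical in the image, with its entry end at row 210, columns 287 to 353. The post is at (255,107), the sleeve at (232,172), and the fingers are closed at (320,265). I'll refine the rail pose from the edges in this picture.

```bash
python3 - <<'E'
from h import *
import json
p=json.load(open("rail.json"))
for r in [(-154,-40,22),(-154,40,22),(-154,40,0),(-154,-40,0),(0,40,22),(0,-40,22),(-10,74,78),(-10,30,35)]: print(r,proj("wrist",w(p,r)).round(1))
for x in (-109.4,-47.8,13.8,75.6): print(x,"top disc",[proj("wrist",w(p,(x+a,b,62))).round(1).tolist() for a,b in((-31,0),(31,0),(0,31),(0,-31))])
im=cv2.imread("pics/w1.png")[0:230,220:420];cv2.imwrite("pics/w1c.png",cv2.resize(im,None,fx=2.6*1.3,fy=2.6,interpolation=cv2.INTER_CUBIC))
g=cv2.cvtColor(cv2.imread("pics/w1.png"),cv2.COLOR_BGR2GRAY).astype(float)
for r in (10,60,150,195): 
    d=np.diff(cv2.GaussianBlur(g,(3,3),0)[r]);i=[j for j in range(270,375) if abs(d[j])>22 and abs(d[j])>=abs(d[j-1]) and abs(d[j])>=abs(d[j+1])];print(r,[(j,int(d[j])) for j in i])
for c in (291,300,320,340,350):
    d=np.diff(cv2.GaussianBlur(g,(3,3),0)[:,c]);print(c,[(j,int(d[j])) for j in range(150,225) if abs(d[j])>22 and abs(d[j])>=abs(d[j-1]) and abs(d[j])>=abs(d[j+1])])
E
```

```text
(-154, -40, 22) [348.9 211.7]
(-154, 40, 22) [291.9 211.7]
(-154, 40, 0) [293.1 206.2]
(-154, -40, 0) [347.6 206.3]
(0, 40, 22) [288.7  97.1]
(0, -40, 22) [352.6  97.2]
(-10, 74, 78) [253.5 108.5]
(-10, 30, 35) [296.1 106. ]
-109.4 top disc [[320.5, 213.3], [320.6, 165.8], [295.6, 190.1], [345.4, 190.1]]
-47.8 top disc [[320.6, 166.1], [320.7, 113.7], [294.4, 140.5], [346.8, 140.6]]
13.8 top disc [[320.7, 114.0], [320.8, 55.7], [293.1, 85.6], [348.3, 85.7]]
75.6 top disc [[320.8, 55.9], [320.9, -9.2], [291.7, 24.3], [350.0, 24.4]]
10 [(281, 105), (286, -54), (291, 71), (348, -72), (354, 48), (359, -101)]
60 [(280, 110), (287, -75), (292, 74), (347, -67), (352, 54), (357, -98)]
150 [(285, 102), (289, -67), (293, 54), (296, -42), (329, 26), (344, -70), (349, 47), (353, -107)]
195 [(286, 109), (290, -65), (294, 70), (343, -69), (347, 50), (351, -103)]
291 [(207, -43), (210, -29)]
300 [(155, 32), (162, -24), (172, 38), (207, -108)]
320 [(157, 38), (181, 22), (212, -88)]
340 [(168, -39), (175, 50), (207, -88)]
350 [(207, -88)]
```

View pics/w1c.png

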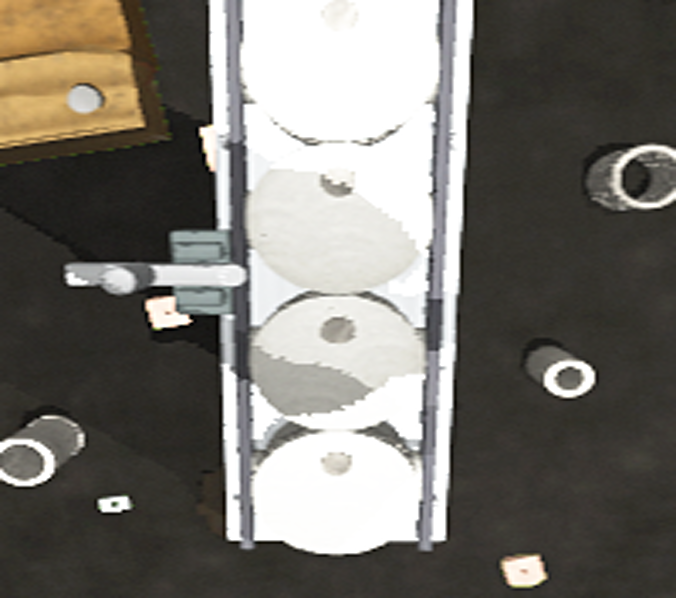

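```bash
python3 - <<'E'
from h import *
import json
p=np.array(json.load(open("rail.json")));n=np.array([-np.sin(p[2]),np.cos(p[2])]);p[:2]+=.002*n
json.dump(p.tolist(),open("rail2.json","w"))
u=np.array([np.cos(p[2]),np.sin(p[2]),0])
q=quat(p[2]);Z=43
move_ptp(w(p,(-185,0,140)),q)
movel(w(p,(-185,0,Z)),speed=.12)
F=lambda:round(float(np.dot(read_ft_force(),u)),1)
movel(w(p,(-162,0,Z)),speed=.08);print(F(),read_time_s())
x=-162
while x<-140 and F()>-2.0:
    x+=2;movel(w(p,(x,0,Z)),speed=.03)
print("contact tcp x",x,F(),read_eef_pos(),read_time_s())
if F()<=-2.0:
    movel(w(p,(-22,0,Z)),speed=.04);print(F(),np.array(read_ft_force()).round(1),np.array(read_ft_torque()).round(2),np.round(read_qpos(),2),read_time_s())
im=read_camera("wrist");cv2.imwrite("pics/w2.png",im[:,:,::-1])
im=read_camera("top");cv2.imwrite("pics/t2.png",cv2.resize(im[130:310,200:460,::-1],None,fx=3,fy=3,interpolation=cv2.INTER_CUBIC))
E
```

```text
0.1 8.3167
contact tcp x -150 -4.4 [ 0.52018217 -0.37676697  0.04324777] 9.8167
-4.8 [-0.3 -4.8 -0.4] [-1.01  0.11 -0.04] [-0.27  0.7   0.82  1.9  -0.68  0.84  0.79] 13.1667
```

View pics/t2.png

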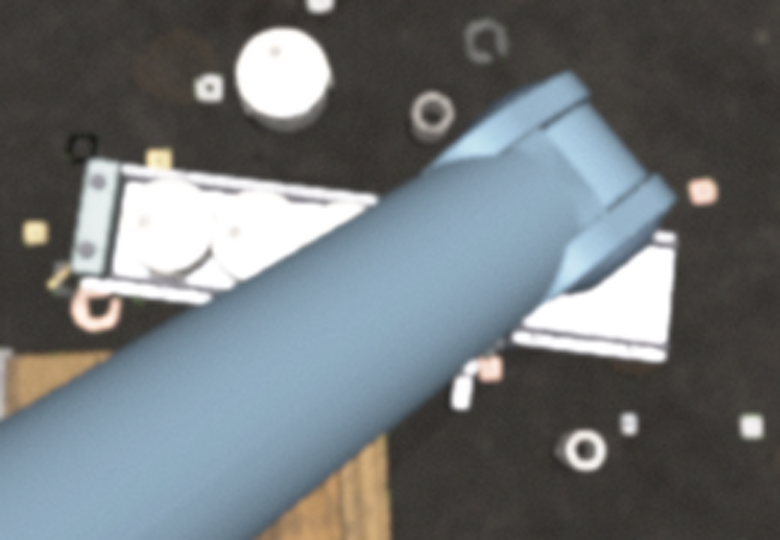

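```bash
python3 - <<'E'
from h import *
import json
p=json.load(open("rail2.json"));Z=43
u=np.array([np.cos(p[2]),np.sin(p[2]),0]);F=lambda:round(float(np.dot(read_ft_force(),u)),1)
x=-22.;log=[]
while x<2:
    x+=1;movel(w(p,(x,0,Z)),speed=.02);f=F();log.append((x,f,round(1e3*float(np.dot(np.array(read_eef_pos())-w(p,(0,0,Z)),u)),1)))
    if f<-16: break
print(log,read_time_s())
im=read_camera("top");cv2.imwrite("pics/t3.png",cv2.resize(im[130:310,200:460,::-1],None,fx=3,fy=3,interpolation=cv2.INTER_CUBIC))
E
```

```text
[(-21.0, -4.7, -21.1), (-20.0, -5.5, -20.1), (-19.0, -4.2, -19.2), (-18.0, -5.1, -18.2), (-17.0, -5.0, -17.1), (-16.0, -4.0, -16.1), (-15.0, -5.0, -15.1), (-14.0, -4.6, -14.1), (-13.0, -4.9, -13.1), (-12.0, -6.2, -12.1), (-11.0, -6.6, -12.0), (-10.0, -7.7, -11.9), (-9.0, -9.2, -11.9), (-8.0, -9.4, -11.9), (-7.0, -11.5, -11.8), (-6.0, -11.6, -11.7), (-5.0, -13.2, -11.7), (-4.0, -14.9, -11.7), (-3.0, -15.5, -11.6), (-2.0, -17.1, -11.6)] 18.2667
```

The force climbs from 5 N to 17 N while the TCP stays at rail x ≈ -11.7 mm, so the row is home against the stop. I'll back off, check it and go to the post.

```bash
python3 - <<'E'
from h import *
import json
p=json.load(open("rail2.json"))
movel(w(p,(-60,0,43)),speed=.08)
movel(w(p,(-60,0,250)),speed=.2)
im=read_camera("wrist");cv2.imwrite("pics/w3.png",im[:,:,::-1])
for r in [(0,0,62),(62,0,62),(124,0,62),(-10,74,78)]: print(r,proj("wrist",w(p,r)).round(1))
print([(np.round(d["at"],1),ray("wrist",d["at"],.078).round(4)) for d in tip_of("wrist","keeper_post")],w(p,(-10,74,78)))
move_ptp(w(p,(-10,125,160)),quat(p[2]+np.pi/2))
print(np.round(read_qpos(),2),read_time_s())
im=read_camera("top");cv2.imwrite("pics/t4.png",cv2.resize(im[130:310,200:460,::-1],None,fx=3,fy=3,interpolation=cv2.INTER_CUBIC))
E
```

```text
(0, 0, 62) [322.8 112.6]
(62, 0, 62) [322.9  37.4]
(124, 0, 62) [323.  -49.4]
(-10, 74, 78) [238.4 125.9]
[(array([242.2, 126.9]), array([ 0.4672, -0.2289,  0.078 ]))] [ 0.46397878 -0.22750526  0.078     ]
[-0.31  0.18  0.78  2.13 -0.17  0.88  2.02] 21.7
```

View pics/w3.png

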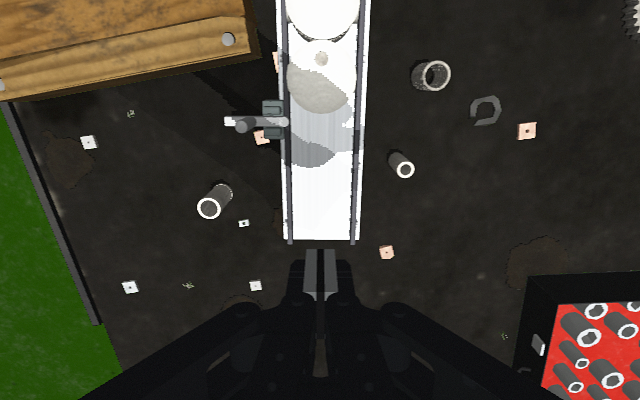

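The wrist view shows the last piston's rear edge at about row 113, where the model puts home (112.6). The post is at (242,127), clear of everything, and the bystanders stand where they did. Now for the keeper.

```bash
python3 - <<'E'
from h import *
import json
p=json.load(open("rail2.json"));Z=66;X=-10.5
v=np.array([-np.sin(p[2]),np.cos(p[2]),0]);F=lambda:round(float(np.dot(read_ft_force(),v)),1)
Y=lambda:round(1e3*float(np.dot(np.array(read_eef_pos())-w(p,(0,0,Z)),v)),1)
f0=F();movel(w(p,(X,115,Z)),speed=.12);print(f0,F(),read_time_s())
y=100.;movel(w(p,(X,y,Z)),speed=.08);log=[(y,F())]
while y>30:
    y-=1.5;movel(w(p,(X,y,Z)),speed=.03);f=F();log.append((y,f,Y()))
    if f>14: break
print(log,read_time_s())
im=read_camera("wrist");cv2.imwrite("pics/w5.png",im[:,:,::-1])
E
```

```text
-0.4 0.3 22.6917
[(100.0, -0.1), (98.5, -0.6, 98.7), (97.0, 0.2, 97.0), (95.5, 0.5, 95.3), (94.0, 0.3, 93.8), (92.5, 1.0, 92.4), (91.0, -0.1, 90.8), (89.5, -0.9, 89.3), (88.0, 0.4, 87.9), (86.5, 1.0, 86.9), (85.0, 2.4, 85.3), (83.5, 1.2, 83.5), (82.0, 1.2, 81.8), (80.5, 1.1, 80.3), (79.0, 0.4, 78.7), (77.5, 0.0, 77.2), (76.0, 0.3, 75.8), (74.5, 1.5, 74.3), (73.0, 0.4, 72.8), (71.5, 0.7, 71.3), (70.0, 1.4, 69.8), (68.5, 1.0, 68.3), (67.0, 1.3, 66.8), (65.5, 1.2, 65.3), (64.0, 1.2, 63.8), (62.5, 1.5, 62.3), (61.0, 0.8, 60.8), (59.5, 0.6, 59.3), (58.0, 1.5, 57.8), (56.5, 1.4, 56.3), (55.0, 0.5, 54.8), (53.5, 1.9, 53.3), (52.0, 1.1, 51.8), (50.5, 1.3, 50.3), (49.0, 1.8, 48.8), (47.5, 1.3, 47.3), (46.0, 2.2, 46.3), (44.5, 5.2, 46.2), (43.0, 7.2, 46.2), (41.5, 9.1, 46.1), (40.0, 12.6, 46.1), (38.5, 14.5, 46.0)] 33.2833
```

```bash
python3 - <<'E'
from h import *
import json
p=json.load(open("rail2.json"))
movel(w(p,(-10.5,75,66)),speed=.08);movel(w(p,(-10.5,110,200)),speed=.2)
move_ptp(w(p,(-70,0,260)),quat(p[2]))
im=read_camera("wrist");cv2.imwrite("pics/w6.png",im[:,:,::-1])
cv2.imwrite("pics/w6c.png",cv2.resize(im[0:260,180:480,::-1],None,fx=2.3,fy=2.3,interpolation=cv2.INTER_CUBIC))
a=tip_of("wrist","keeper_post");print([(np.round(d["at"],1),d["confidence"],ray("wrist",d["at"],.078).round(4)) for d in a],w(p,(-10,30,78)),proj("wrist",w(p,(-10,30,78))))
print(proj("wrist",w(p,(0,0,62))),read_time_s(),np.round(read_ft_force(),1))
E
```

```text
[(array([290.1, 111.7]), 0.76, array([ 0.5089, -0.2323,  0.078 ])), (array([320.5,   1.7]), 0.59, array([ 0.5463, -0.1498,  0.078 ]))] [ 0.50765948 -0.2327965   0.078     ] [288.84579914 112.48179761]
[322.2880953   99.96373861] 36.075 [0.3 0.7 0.3]
```

View pics/w6c.png

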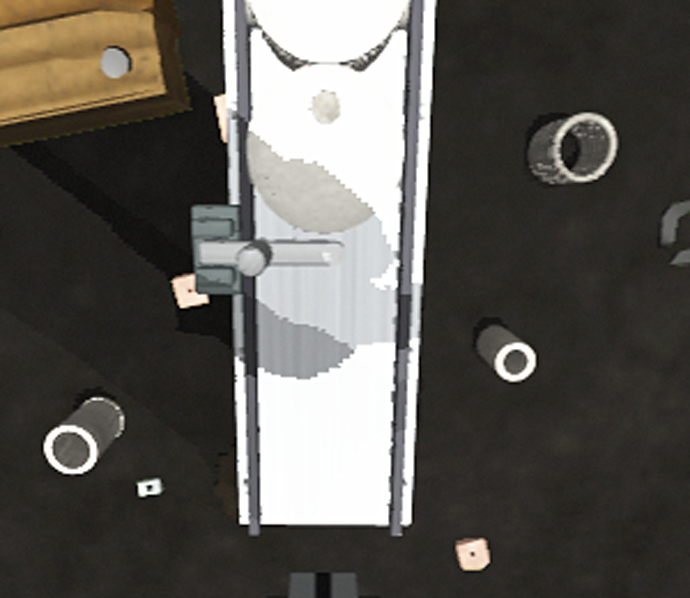

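The post is at (290,112), where full travel should put it (289,112). The bar lies across behind the last piston, whose rear edge at about row 101 is still home, and the small parts are undisturbed.

```bash
python3 -c "
from bench import *
print(sign_off())"
```

```text
the job is handed in; nothing more can be done
None
```

The row of four pistons was pushed home against the end stop, the keeper bar was slid fully across behind the last piston, and the job was handed in at about 36 s with the robot touching nothing. One oddity: the row started about 140 mm short of the stop, not the 45 to 82 mm stated.

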